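# Square up the dumbbell row with a straight bar

### The job

Take the aluminium straight bar from its rest and, pushing with its flat side, slide the four hex dumbbells back together into a straight row, ends flush on the shelf's rubber back edge; hold the bar against the whole row for a moment so that all four are home at once and both halves of the row bear on the rubber, with a gentle push of about 9 N on top of the row's own drag; never load the rubber with more than 16 N. Then set the bar back down in its rest and let go. Move the dumbbells with the bar only, and leave the coaster, the small plate and everything else where they are.

Things in the scene. Friction and masses are not known exactly. Their poses are not given: they have to be found in the camera images.
- shelf: oak shelf board, fixed on the table, 296 x 380 x 30 mm thick, top face 30 mm above the table; origin: underside, near its centre; its x axis points away from the robot, straight at the rubber back edge (the push direction), y along the row.
- back_edge: rubber strip in a steel angle on the board's far side, 380 long (y), 36 mm high, fixed; x: push direction, z up; origin: mid-length, level with the board's top. The rubber's robot-side face is packed out: it stands 0 to 12 mm nearer the robot than the origin, parallel to y, not measured: feel for it (force rising above the row's drag). Stiff: under 1 mm at 16 N. Home: end face on the rubber.
- dumbbell1: cast-iron hex dumbbell, 0.25 to 0.47 kg, 110 mm long (x axis, points at the back edge), lying on a hex flat; two hex heads 28 long, 38 high, 44 mm wide; origin: mid-length, on its underside. First from the left (+y): 137 mm left of the row's middle. Starts 12 to 54 mm short of the rubber, up to 5 degrees askew; drags with 0.5 to 2 N when sliding.
- dumbbell2: cast-iron hex dumbbell, 0.25 to 0.47 kg, 110 mm long (x axis, points at the back edge), lying on a hex flat; two hex heads 28 long, 38 high, 44 mm wide; origin: mid-length, on its underside. Second from the left: 75 mm left of the middle. Starts 12 to 54 mm short of the rubber, up to 5 degrees askew; drags with 0.5 to 2 N when sliding.
- dumbbell3: cast-iron hex dumbbell, 0.25 to 0.47 kg, 110 mm long (x axis, points at the back edge), lying on a hex flat; two hex heads 28 long, 38 high, 44 mm wide; origin: mid-length, on its underside. Third from the left: 75 mm right of the middle. Starts 12 to 54 mm short of the rubber, up to 5 degrees askew; drags with 0.5 to 2 N when sliding.
- dumbbell4: cast-iron hex dumbbell, 0.25 to 0.47 kg, 110 mm long (x axis, points at the back edge), lying on a hex flat; two hex heads 28 long, 38 high, 44 mm wide; origin: mid-length, on its underside. Rightmost: 137 mm right of the middle. Starts 12 to 54 mm short of the rubber, up to 5 degrees askew; drags with 0.5 to 2 N when sliding.
- bar: flat aluminium bar standing on edge in the rest, 340 long (y), 14 thick (x), 36 mm high, 0.30 kg; origin: centre of its underside. Grip across the thickness at mid-length. Held level about 14 mm over the board it meets all four dumbbell ends and clears coaster and small plate; the finger in front of it fits between the two middle dumbbells (gap about 100 mm).
- bar_rest: fixed rest: base plate 60 x 240 x 8 mm, two rubber forks 100 mm either side of its middle along y; fork floors 35 mm, cheek tops 60 mm above the table, slots 26 mm wide; origin: centre of its underside; y runs along the bar. The bar is back when it stands in both forks, its underside 35 mm up, middle within 40 mm of the rest's middle.
- coaster: round ceramic coaster, 70 mm across, 7 mm thick, lying on the shelf in the gap between the two middle dumbbells near the back edge; origin: centre of its underside. Leave it alone.
- small_plate: small iron ring plate, 64 mm across, 8 mm thick, lying near the front of the shelf; its middle is 225 to 233 mm in front of the back edge's origin; origin: centre of its underside. Leave it alone.
- kettlebell: small cast-iron kettlebell, 126 mm high, 90 mm across, left of the shelf on the table; origin: centre of its underside. Leave it alone.
- collar: steel bar collar, 68 mm across, 28 mm high, near left; origin: centre of its underside. Leave it alone.
There are look-alikes about, which are no part of the job. Leave any blue or green look-alike of the dumbbell4 alone. What is shaped like the dumbbell3 but pink or turquoise is not meant.

How it is judged (in metres and radians):
On the way, in this order (a step that is already met when the one before it is completed fails the run):
1. the bar is lifted out of its rest (z of bar in the frame of bar_rest above 0.065 m), for 0.1 s.
2. with the bar, all four dumbbells are home at once and both halves of the row are pressed onto the rubber back edge, with more than 5 N in all (x of each of dumbbell1, dumbbell2, dumbbell3, dumbbell4 in the frame of back_edge above -0.07 m and contact force between back_edge and anything else above 5 N and contact force between any of dumbbell1, dumbbell2 and back_edge above 1 N and contact force between any of dumbbell3, dumbbell4 and back_edge above 1 N and contact force between any of dumbbell1, dumbbell2 and bar above 1 N and contact force between any of dumbbell3, dumbbell4 and bar above 1 N), for 0.2 s.
At the end, for the whole second after the job is handed in: the four dumbbells at rest on the shelf, origins at most 70 mm in front of the back edge's origin, neighbours of a pair level within 6 mm and all within 3.4 degrees of square; the bar at rest in both forks, underside 31 to 38 mm up, its middle within 40 mm of the rest's middle (x of each of dumbbell1, dumbbell2, dumbbell3, dumbbell4 in the frame of back_edge above -0.07 m and angle between the x axis of each of dumbbell1, dumbbell2, dumbbell3, dumbbell4 and the x axis of back_edge, either way round below 0.06 rad and z of each of dumbbell1, dumbbell2, dumbbell3, dumbbell4 in the frame of back_edge below 0.004 m and linear speed of each of dumbbell1, dumbbell2, dumbbell3, dumbbell4, bar below 0.01 m/s and x of dumbbell2 in the frame of dumbbell1 between -0.006 and 0.006 m and x of dumbbell3 in the frame of dumbbell4 between -0.006 and 0.006 m and z of bar in the frame of bar_rest between 0.031 and 0.038 m and horizontal distance between bar and bar_rest below 0.04 m and angle between the y axis of bar and the y axis of bar_rest, either way round below 0.12 rad and angle between bar's own z axis and vertical below 0.1 rad); the robot touches nothing.
It fails at once if the rubber back edge is pressed with more than 16 N (contact force between back_edge and anything else above 16 N).
It fails at once if the gripper or arm pushes a dumbbell itself (contact force between any of dumbbell1, dumbbell2, dumbbell3, dumbbell4 and the fingers above 1.5 N or contact force between any of dumbbell1, dumbbell2, dumbbell3, dumbbell4 and the arm above 1.5 N).
It fails at once if a bystander is moved by more than 8 mm (distance of any of coaster, small_plate, kettlebell, collar from where it was at the start of the episode above 0.008 m).
It also fails if it takes over 72 s, if anything falls off the work surface, if the arm or the gripper's body presses on something with over 40 N, if the wrist force passes 120 N, or if a joint passes its speed limit or range.

### The arm

A 6-joint arm with a two-finger parallel gripper is mounted at the origin on the work surface. World frame = base frame: x ahead of the robot, y to its left, z up, the work surface at z = 0. Lengths are in mm, angles in rad, forces in N, time in s.
With the tool pointing down it reaches from about 275 to 875 mm from the base axis. Payload 12.5 kg.
Tool frame: the origin (TCP) lies at the very end of the fingers, on their centre line; the grasp point (between the pads) lies 19 mm behind it; z points along the fingers, y is the direction in which the jaws open and shut (so a half turn about z gives the same grasp; the last joint's range is limited). The gripper opens to 85 mm and grips with 20 to 120 N. Pads are 22 mm wide; open, the fingers measure 114 mm over their backs; the gripper's body (76 mm by 85 mm) begins 54 mm behind the grasp point. The pads swing forward as they close: fully open they stand 13 mm farther back than shut.
Start: joints at [-1.251, 0.351, 1.652, -0, 1.139, -0.085], TCP at [216.626, -505.527, 208.29] pointing down, gripper open.
Joint ranges: [-2.75, 2.75], [-0.79, 2.1], [0.01, 2.65], [-1.57, 4.71], [0.07, 3.14], [-2.87, 2.87]. Speed limits (rad/s): [2.22, 2.22, 2.79, 3.14, 3.14, 3.14].

### API

Orientations are given as a unit quaternion [w, x, y, z].
In Python, from cell import manip gives the robot as it stands.
- The arm moves only by the tool drive_tool, never from a script. Its arguments are lists of equal length, an entry for each row: "dp": the shift along the tool's x, y, z in mm, a list of three; "turn": the turn, a rotation vector about the tool's x, y, z in degrees, a list of three; "grip": the opening, from 0 (shut) to 1 (fully open). In form: {"dp": [[dx, dy, dz], ...], "turn": [[rx, ry, rz], ...], "grip": [grip, ...]}. A call has 1 to 8 rows; each row shifts and turns the commanded pose from where the row before left it, along the tool's axes as they then stand; what a row does not reach is not made up. A row lasts 1/12 s, in which the tool goes at most 41.7 mm and 7.16 degrees, less where a joint would pass 70% of its speed; a pose out of reach is approached as far as the arm can. A call with a gripper value outside its range is refused whole. The fingers move at their own pace and stop on an object; "grip_force" is the grip in N (left out, the last holds). Time passes only in rows, so rows that do not move let the fingers close. It gives the time, the measured TCP pose, the force and the opening at its end, in the units of the state.
- manip.get_obs(): the state, without advancing time (a new reading comes with each control period).
- manip.grab_frame(name): name is "scene" or "top" or "wrist"; returns (picture, depth): 384x512x3 uint8, blue, green, red; 384x512 float32, mm along the optical axis (not along the pixel's ray), 0 where there is no reading.
- manip.camera_params(name): a dict with "fx", "fy", "cx", "cy" (pixels), "world_from_camera" (4x4, takes a point from camera to world coordinates). Camera axes: x right, y down, z forward; pixel columns grow to the right and rows downward; lengths in mm; the calibration is good to about 2 mm. The wrist camera is an equidistant fisheye: a pixel r from the principal point sees the ray r / f radians off the axis. A picture is of the moment at which its call begins: read the wrist's pose just before it. camera_params takes no time and is no camera call; for the wrist camera it gives the pose at the moment of the call.
- manip.sign_off(): hands the job in, once; it reports no verdict.
The state is a dict: "clock": time; "qpos": joint angles; "qvel": joint speeds; "tau": joint torques, N m; "tcp_pos": TCP position; "tcp_rot": TCP orientation; "wrist_force": force on the tool from outside, world axes, zero at the start; "moment": the same for the moment, N m; "gripper_width": finger opening in mm.
Only numpy, scipy, OpenCV 4.12 (cv2) and the standard library are available. Lean on these libraries where they do the work, as an engineer would, in place of code of your own. Each camera call takes 0.05 s, during which the arm holds its last target. There are 200 camera calls.

## Working session

There is one attempt and no reset: what is moved stays moved. The work goes in short steps, Python scripts to look and compute and a tool call to move; the robot and the scene stay as the last step left them, time stands still between calls to the robot, and variables do not carry over. Pictures are saved under pics/ and viewed, about 8 in all and at most 12, crops included, and the job is handed in when it is done.

Besides the shell and the picture viewer there is one more tool, called after ">>>" as a command line: name --argument value ..., lists and objects as JSON in quotes. drive_tool: Moves the arm, as the interface text tells. Its arguments: {"type":"object","properties":{"dp":{"type":"array"},"turn":{"type":"array"},"grip":{"type":"array"},"grip_force":{"type":"number"}},"required":["dp","turn","grip"]}

```bash
mkdir -p pics
cat > h.py <<'E'
from cell import manip
import numpy as np, cv2
def px2w(name,depth,u,v):
    c=manip.camera_params(name); z=float(depth[int(round(v)),int(round(u))])
    p=np.array([(u-c['cx'])/c['fx']*z,(v-c['cy'])/c['fy']*z,z,1])
    return (np.array(c['world_from_camera'])@p)[:3]
def cloud(name,depth):
    c=manip.camera_params(name); v,u=np.mgrid[:384,:512]; z=depth
    P=np.stack([(u-c['cx'])/c['fx']*z,(v-c['cy'])/c['fy']*z,z,np.ones_like(z)],-1)
    return (P@np.array(c['world_from_camera']).T)[...,:3]
E
python3 - <<'E'
from h import *
for n in('top','scene'):
    p,d=manip.grab_frame(n); cv2.imwrite(f'pics/{n}.png',cv2.resize(p,(800,600))); np.savez(f'{n}.npz',p=p,d=d)
    print(n,manip.camera_params(n))
print(manip.get_obs())
E
```

```text
top {'fx': 408.02689360022634, 'fy': 408.02689360022634, 'cx': 264.3189123096928, 'cy': 186.23206873661442, 'world_from_camera': array([[-4.98488302e-03, -9.93025851e-01,  1.17791386e-01,
         4.07849219e+02],
       [-9.99535433e-01,  8.48975177e-03,  2.92718839e-02,
        -2.87950082e+01],
       [-3.00677571e-02, -1.17590747e-01, -9.92606844e-01,
         1.10311866e+03],
       [ 0.00000000e+00,  0.00000000e+00,  0.00000000e+00,
         1.00000000e+00]])}
scene {'fx': 364.88744029058137, 'fy': 364.88744029058137, 'cx': 257.155946651635, 'cy': 191.50067159785644, 'world_from_camera': array([[-4.13093571e-02,  5.73169924e-01, -8.18394633e-01,
         1.26736299e+03],
       [ 9.99136282e-01,  2.73842270e-02, -3.12537022e-02,
         1.84140045e+01],
       [ 4.49742228e-03, -8.18978841e-01, -5.73806092e-01,
         5.92356913e+02],
       [ 0.00000000e+00,  0.00000000e+00,  0.00000000e+00,
         1.00000000e+00]])}
{'clock': 0.1, 'qpos': array([-1.25057182e+00,  3.51156539e-01,  1.65234890e+00,  1.48646684e-05,
        1.13909027e+00, -8.46182813e-02]), 'qvel': array([ 0.00226275, -0.00230666, -0.00267613,  0.001006  , -0.00297544,
        0.00083483]), 'tau': array([ 2.49434797e-04, -5.06833041e+01, -2.91873604e+01, -8.84648966e-05,
        2.63368063e-03, -1.43898035e-05]), 'tcp_pos': array([ 216.55006689, -505.23533538,  207.83066165]), 'tcp_rot': array([-4.98842506e-04,  9.79583151e-01,  2.01038798e-01, -5.22425744e-05]), 'wrist_force': array([-0.15535436, -0.74338341,  0.34031272]), 'moment': array([ 0.00539188, -0.00473167,  0.02905865]), 'gripper_width': 85.12945855530944}
```

View pics/top.png

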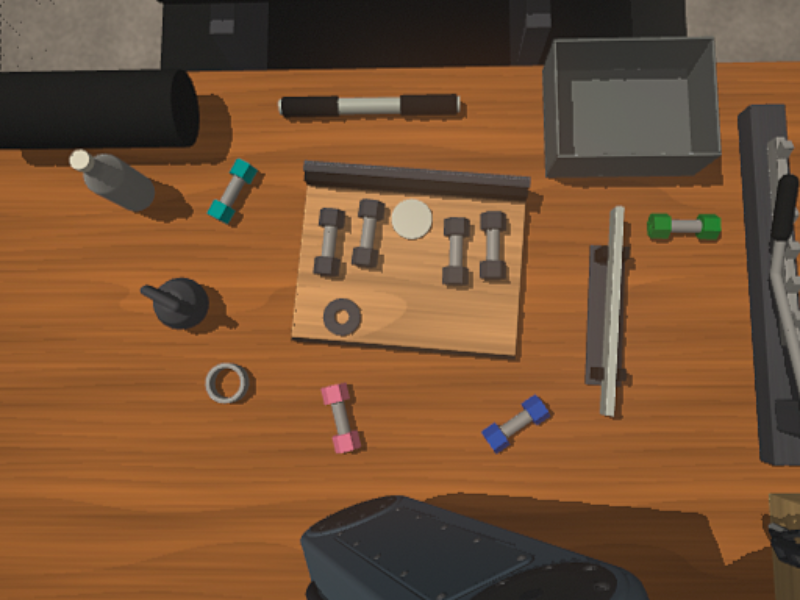

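View pics/scene.png

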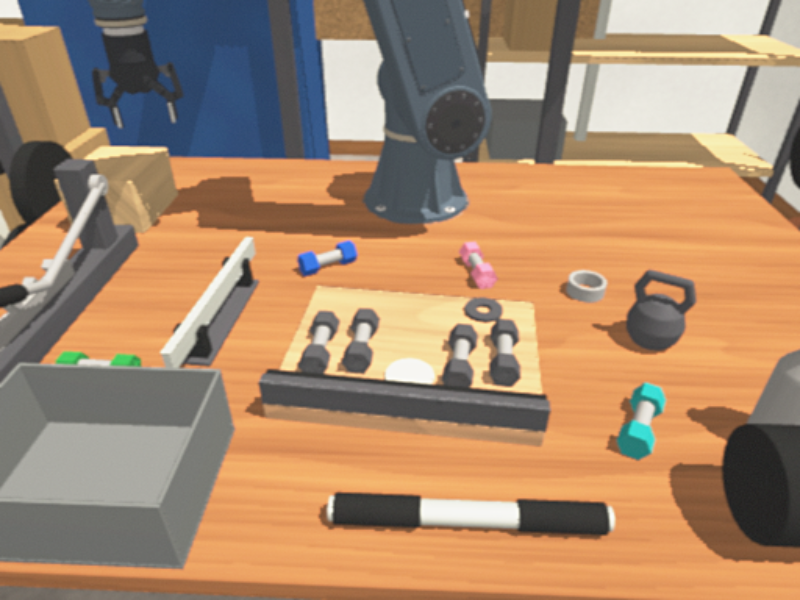

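The four grey dumbbells are on the board at about (329,242), (368,233), (456,251) and (492,245). The coaster is at (411,218), the plate at (342,317), the rubber edge runs (305,178) to (530,188), and the bar is in its rest at (612,310). The green, blue, pink and turquoise dumbbells are look-alikes off the board. Next I'll measure from depth.

```bash
cat > m.py <<'E'
from h import *
def run(f):
    z=np.load(f); d=z['d']; C=cloud('top',d)
    s=lambda u0,v0,u1,v1:C[int(v0*.64):int(v1*.64),int(u0*.64):int(u1*.64)].reshape(-1,3)
    def rect(P,nm):
        P=P[np.isfinite(P).all(1)]
        r=cv2.minAreaRect(P[:,:2].astype(np.float32)); print(nm,len(P),'c',np.round(r[0],1),'size',np.round(r[1],1),'ang',round(r[2],2),'z',np.round(np.percentile(P[:,2],[5,50,95]),1)); return r
    B=s(570,190,640,430); rect(B[(B[:,2]>63)&(B[:,2]<80)],'bar'); 
    rect(B[(B[:,2]>4)&(B[:,2]<14)],'base'); q=B[(B[:,2]>45)&(B[:,2]<63)]; 
    for lo,hi in((200,260),(350,400)):
        q=s(585,lo,635,hi); q=q[(q[:,2]>50)&(q[:,2]<63)]; print('fork',np.round(np.median(q,0),1),np.round(q.min(0)),np.round(q.max(0)))
    S=s(285,150,545,365); r=rect(S[(S[:,2]>26)&(S[:,2]<33)],'shelf')
    E=s(295,150,540,200); rect(E[(E[:,2]>62)&(E[:,2]<72)],'edge')
    D=s(300,190,530,300); D=D[(D[:,2]>42)&(D[:,2]<80)]
    for i,(a,b) in enumerate([(305,349),(350,388),(438,474),(475,512)]):
        P=s(a,195,b,295); rect(P[(P[:,2]>44)&(P[:,2]<80)],f'd{i+1}')
    P=s(385,195,435,245);rect(P[(P[:,2]>34)&(P[:,2]<42)],'coaster')
    P=s(315,290,370,340);rect(P[(P[:,2]>34)&(P[:,2]<42)],'plate')
if __name__=='__main__':
    import sys; run(sys.argv[1])
E
python3 m.py top.npz
```

```text
bar 863 c [ 498.8 -326.2] size [ 33.3 340.1] ang 86.79 z [65.6 70.8 74.1]
base 1172 c [ 509.7 -322.5] size [117.4 411. ] ang 88.11 z [ 4.4  7.8 11.4]
fork [ 597.2 -327.5   59. ] [ 583. -355.   50.] [ 667. -308.   63.]
fork [ 395.4 -306.6   58.6] [ 356. -340.   51.] [ 433. -294.   63.]
shelf 9756 c [571.5  10.3] size [379.6 271.3] ang 84.85 z [27.2 30.1 32.5]
edge 1679 c [708.9  -1.9] size [380.3  59. ] ang 85.0 z [63.8 68.3 71.5]
d1 548 c [616.7 143.8] size [ 44.5 110.4] ang 84.26 z [51.  61.5 70.1]
d2 550 c [631.4  78.5] size [ 43.7 110.7] ang 82.07 z [51.  61.5 70.3]
d3 574 c [621.3 -70.7] size [ 47.8 155.4] ang 87.08 z [49.2 60.8 70.3]
d4 632 c [ 623.7 -127.4] size [ 58.8 141.6] ang 85.89 z [49.3 60.5 70. ]
coaster 527 c [662.1   9.7] size [82.9 82. ] ang 89.48 z [34.5 37.4 40.6]
plate 402 c [498.7 126. ] size [92.3 79.7] ang 86.8 z [34.6 38.  41.2]
```

```bash
cat > m2.py <<'E'
from h import *
import sys
d=np.load(sys.argv[1])['d']; C=cloud('top',d)
s=lambda u0,v0,u1,v1:C[int(v0*.64):int(v1*.64),int(u0*.64):int(u1*.64)].reshape(-1,3)
def ln(P):
    l=cv2.fitLine(P[:,:2].astype(np.float32),cv2.DIST_HUBER,0,.01,.01).ravel(); return l
B=s(595,190,640,430); P=B[(B[:,2]>65)&(B[:,2]<77)]; l=ln(P); n=np.array([-l[1],l[0]])
P=P[abs((P[:,:2]-l[2:])@n)<10]; l=ln(P); t=(P[:,:2]-l[2:])@l[:2]; e=np.percentile(t,[.3,99.7]); print('bar c',l[2:]+l[:2]*e.mean(),'len',e[1]-e[0],'yaw of long axis',np.degrees(np.arctan2(l[1],l[0])),np.median(P[:,2]))
# base plate: points with z 4..12 around
B=s(580,235,632,395); P=B[(B[:,2]>5)&(B[:,2]<11)]; t=(P[:,:2]-l[2:])@l[:2];a=l[2:]+l[:2]*np.percentile(t,[2,98])[:,None];print('base ends',a)
E=s(300,150,535,200); P=E[(E[:,2]>61)&(E[:,2]<73)]; k=ln(P); print('edge yaw',np.degrees(np.arctan2(k[1],k[0])))
yaw=np.radians(-5.0); R=np.array([[np.cos(yaw),-np.sin(yaw)],[np.sin(yaw),np.cos(yaw)]])
q=P[:,:2]@R; print('edge shelf-frame x pct',np.percentile(q[:,0],[1,5,50,95,99]),'y',np.percentile(q[:,1],[.5,99.5]))
S=s(285,150,545,365); S=S[(S[:,2]>26)&(S[:,2]<34)][:,:2]@R; print('shelf',np.percentile(S,[.3,99.7],axis=0))
S=s(285,150,545,365); Q=S[:,:2]@R; H=S[(S[:,2]>58)&(S[:,2]<78)]; Q=H[:,:2]@R
ym=np.percentile(q[:,1],[.5,99.5]).mean()
for y in(137,75,-75,-137):
    m=(abs(Q[:,1]-ym-y)<30)&(Q[:,0]<np.percentile(q[:,0],1)-3); r=cv2.minAreaRect(Q[m].astype(np.float32)); print(y,'x',np.percentile(Q[m,0],[2,98]),'ymed',np.median(Q[m,1])-ym,r[1],r[2])
E
python3 m2.py top.npz
```

```text
bar c [ 499.30428124 -322.1653963 ] len 337.5471895873835 yaw of long axis -5.1159687 70.8618178244866
base ends [[ 378.72883099 -311.37044993]
 [ 601.23954776 -331.29151388]]
edge yaw 84.906296
edge shelf-frame x pct [701.70040105 702.86346556 717.16304088 733.15452521 734.63370319] y [-127.2462125   246.28176907]
shelf [[ 434.03554886 -128.6662465 ]
 [ 702.73893856  248.67074312]]
137 x [547.88582106 655.93808803] ymed 136.46487488462367 (35.04909133911133, 110.38287353515625) 89.09164428710938
75 x [567.90403526 675.66741898] ymed 72.79157674714878 (36.55316925048828, 110.20301055908203) 87.06099700927734
-75 x [547.90810469 656.27432711] ymed -75.96938224678838 (110.88288116455078, 36.52149963378906) 2.6374735832214355
-137 x [562.98467833 671.23325261] ymed -136.2667806631402 (110.2340316772461, 36.38653564453125) 3.876796245574951
```

>>> drive_tool --dp '[[0,0,12],[0,0,12],[0,0,12],[0,0,12],[26.5,-20.8,0],[26.5,-20.8,0],[26.5,-20.8,0],[26.5,-20.8,0]]' --turn '[[0,0,7.07],[0,0,7.07],[0,0,7.07],[0,0,7.07],[0,0,0],[0,0,0],[0,0,0],[0,0,0]]' --grip '[1,1,1,1,1,1,1,1]'

```text
clock: 0.77
tcp_pos: [330.5, -431.0, 159.9]
tcp_rot: [-0.0, 0.999, -0.045, -0.0]
wrist_force: [-0.7, -1.3, -0.1]
gripper_width: 85.3
```

>>> drive_tool --dp '[[26.5,-20.8,0],[26.5,-20.8,0],[26.5,-20.8,0],[26.5,-20.8,0],[26.5,-20.8,0],[26.5,-20.8,0],[0,0,0],[0,0,0]]' --turn '[[0,0,0],[0,0,0],[0,0,0],[0,0,0],[0,0,0],[0,0,0],[0,0,0],[0,0,0]]' --grip '[1,1,1,1,1,1,1,1]'

```text
clock: 1.43
tcp_pos: [499.8, -320.7, 159.8]
tcp_rot: [-0.0, 0.999, -0.043, -0.0]
wrist_force: [0.4, 0.9, 0.0]
gripper_width: 85.2
```

Run:
```python
from h import *
print(manip.camera_params('wrist'))
p,d=manip.grab_frame('wrist'); cv2.imwrite('pics/w1.png',cv2.resize(p,(800,600))); np.savez('w1.npz',p=p,d=d)
```

```text
{'fx': 297.3186396354542, 'fy': 297.3186396354542, 'cx': 257.0995519717948, 'cy': 191.5791708828056, 'world_from_camera': array([[-8.57986241e-02, -9.41635522e-01, -3.25516728e-01,
         5.83408104e+02],
       [-9.96312400e-01,  8.09440596e-02,  2.84545477e-02,
        -3.26942385e+02],
       [-4.45167391e-04,  3.26757714e-01, -9.45108035e-01,
         3.25976052e+02],
       [ 0.00000000e+00,  0.00000000e+00,  0.00000000e+00,
         1.00000000e+00]])}
```

View pics/w1.png

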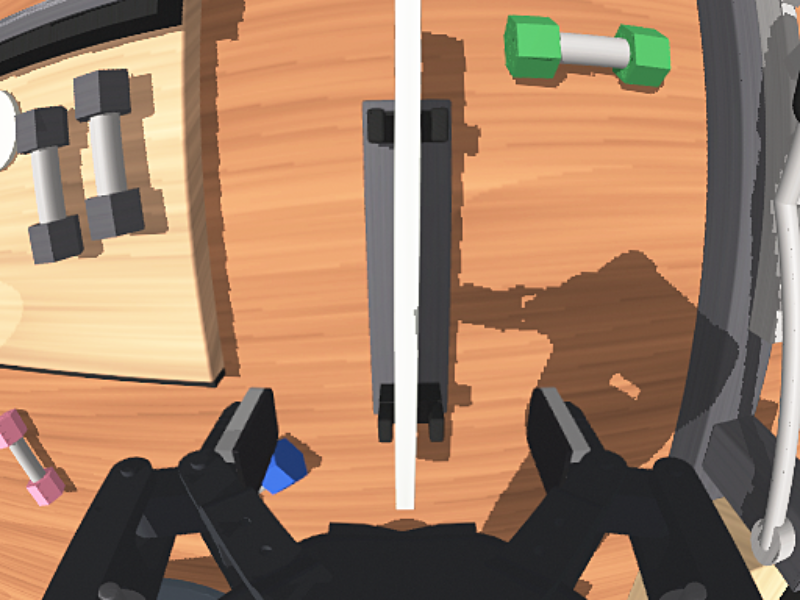

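The bar (405, 0–505) runs centred and parallel between the open fingers (255 and 545), and the rest lies under it. I'll lower the tool and grip.

>>> drive_tool --dp '[[0,0,25],[0,0,25],[0,0,25],[0,0,25],[0,0,15],[0,0,6],[0,0,0],[0,0,0]]' --turn '[[0,0,0],[0,0,0],[0,0,0],[0,0,0],[0,0,0],[0,0,0],[0,0,0],[0,0,0]]' --grip '[1,1,1,1,1,1,1,0.5]'

```text
clock: 2.15
tcp_pos: [498.9, -322.5, 40.0]
tcp_rot: [0.0, 0.999, -0.045, 0.0]
wrist_force: [-0.7, -0.6, 0.6]
gripper_width: 75.2
```

>>> drive_tool --dp '[[0,0,0],[0,0,0],[0,0,0],[0,0,0],[0,0,0],[0,0,0],[0,0,0],[0,0,0]]' --turn '[[0,0,0],[0,0,0],[0,0,0],[0,0,0],[0,0,0],[0,0,0],[0,0,0],[0,0,0]]' --grip '[0.3,0.2,0.1,0,0,0,0,0]' --grip_force 80

```text
clock: 2.82
tcp_pos: [499.3, -322.0, 39.9]
tcp_rot: [0.0, 0.999, -0.044, 0.0]
wrist_force: [-1.8, 0.9, 6.3]
gripper_width: 11.1
```

>>> drive_tool --dp '[[0,0,-4],[0,0,-8],[0,0,-14],[0,0,-20],[0,0,-25],[0,0,-29],[0,0,0],[0,0,0]]' --turn '[[0,0,0],[0,0,0],[0,0,0],[0,0,0],[0,0,0],[0,0,0],[0,0,0],[0,0,0]]' --grip '[0,0,0,0,0,0,0,0]'

```text
clock: 3.48
tcp_pos: [499.5, -322.2, 140.8]
tcp_rot: [0.001, 0.999, -0.044, 0.001]
wrist_force: [-0.5, 0.7, -3.9]
gripper_width: 11.3
```

Run:
```python
from h import *
o=manip.get_obs();print({k:np.round(o[k],3) for k in('tcp_pos','wrist_force','moment','gripper_width')})
p,d=manip.grab_frame('wrist'); cv2.imwrite('pics/w2.png',cv2.resize(p,(800,600)))
```

```text
{'tcp_pos': array([ 499.533, -322.201,  140.807]), 'wrist_force': array([-0.527,  0.671, -3.896]), 'moment': array([ 0.08 ,  0.048, -0.007]), 'gripper_width': np.float64(11.316)}
```

View pics/w2.png

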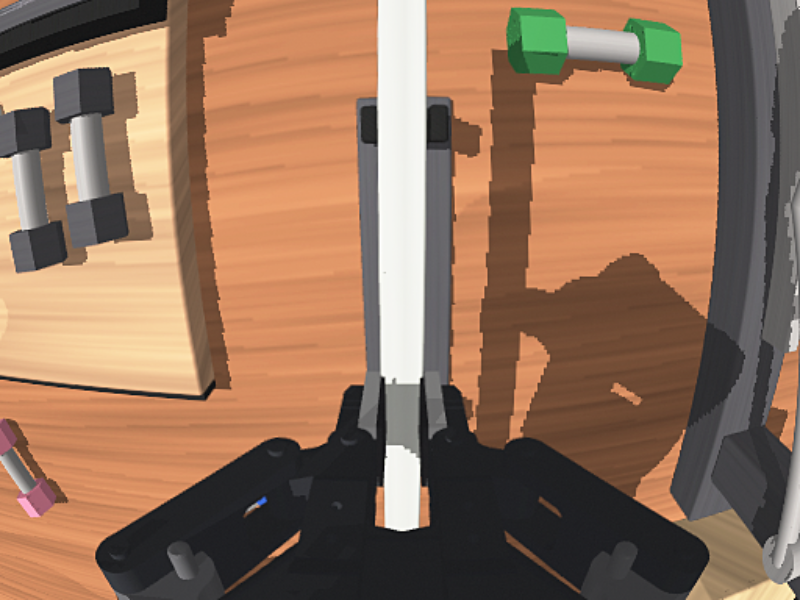

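Bar held (weight about 3.9 N, in line with the tool). I'll carry it over in front of the row and turn it 90°.

>>> drive_tool --dp '[[-0.6,-16,0],[-1,-30,0],[-1.3,-38,0],[-1.3,-38,0],[-1.3,-38,0],[-1.3,-38,0],[-1.3,-38,0],[-1.3,-38,0]]' --turn '[[0,0,0],[0,0,0],[0,0,0],[0,0,0],[0,0,0],[0,0,0],[0,0,0],[0,0,0]]' --grip '[0,0,0,0,0,0,0,0]'

```text
clock: 4.2
tcp_pos: [512.6, -45.6, 138.0]
tcp_rot: [-0.0, 0.999, -0.044, -0.001]
wrist_force: [1.2, -0.5, -3.4]
gripper_width: 11.2
```

>>> drive_tool --dp '[[-1.3,-38,0],[-0.9,-24.9,0],[0,0,0],[0,0,0],[0,0,0],[0,0,0],[0,0,0],[0,0,0]]' --turn '[[0,0,0],[0,0,-3],[0,0,-6],[0,0,-7],[0,0,-7],[0,0,-7],[0,0,-7],[0,0,-7]]' --grip '[0,0,0,0,0,0,0,0]'

```text
clock: 4.87
tcp_pos: [516.1, 15.4, 137.8]
tcp_rot: [-0.001, 0.942, 0.336, -0.001]
wrist_force: [-0.2, -0.2, -2.4]
gripper_width: 11.4
```

>>> drive_tool --dp '[[0,0,0],[0,0,0],[0,0,0],[0,0,0],[0,0,0],[0,0,0],[0,0,0],[0,0,0]]' --turn '[[0,0,-7],[0,0,-7],[0,0,-7],[0,0,-7],[0,0,-7],[0,0,-7],[0,0,-4],[0,0,0]]' --grip '[0,0,0,0,0,0,0,0]'

```text
clock: 5.53
tcp_pos: [516.2, 15.3, 138.0]
tcp_rot: [-0.001, 0.737, 0.676, -0.001]
wrist_force: [-0.0, -0.3, -2.8]
gripper_width: 11.2
```

```bash
cat > st.py <<'E'
from h import *
o=manip.get_obs(); a=np.radians(-5.05); c,s=np.cos(a),np.sin(a)
w,x,y,z=o['tcp_rot']; phi=np.degrees(2*np.arctan2(y,x))-90
p=o['tcp_pos'];f=o['wrist_force']
print('t',o['clock'],'tcp',np.round(p,1),"x'",round(p[0]*c+p[1]*s,1),"y'",round(-p[0]*s+p[1]*c,1),'phi',round((phi+180)%360-180,2),'F push',round(f[0]*c+f[1]*s,2),'lat',round(-f[0]*s+f[1]*c,2),'z',round(f[2],2),'M',np.round(o['moment'],3),'w',round(o['gripper_width'],1))
E
python3 st.py
python3 - <<'E'
from h import *
p,d=manip.grab_frame('top'); cv2.imwrite('pics/t2.png',cv2.resize(p[90:250,130:370],(800,533))); np.savez('t2.npz',p=p,d=d)
E
```

```text
t 5.5333 tcp [516.2  15.3 138. ] x' 512.8 y' 60.6 phi -4.89 F push 0.01 lat -0.28 z -2.82 M [-0.015  0.007  0.018] w 11.2
```

View pics/t2.png

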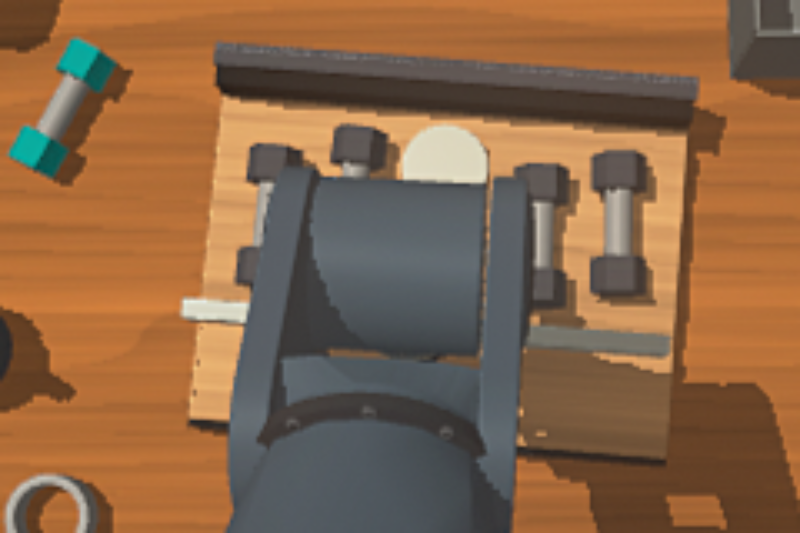

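Bar is level across in front of the row at (183–668, ~320 in crop), small plate hidden under the arm. I'll check the bar's yaw against the edge before lowering.

Run:
```python
from h import *
d=np.load('t2.npz')['d']; C=cloud('top',d)
def fit(P):
    for _ in range(3):
        l=cv2.fitLine(P[:,:2].astype(np.float32),cv2.DIST_HUBER,0,.01,.01).ravel(); n=np.array([-l[1],l[0]]); P=P[abs((P[:,:2]-l[2:])@n)<(12)]
    return l,P
sub=C[90:250,130:370]
# crop factor 3.333
L=sub[85:100,52:72].reshape(-1,3); Rr=sub[95:112,160:203].reshape(-1,3)
P=np.vstack([q[(q[:,2]>160)&(q[:,2]<178)] for q in(L,Rr)])
l,P=fit(P); print('bar yaw',np.degrees(np.arctan2(l[1],l[0])),len(P),'ends y',P[:,1].min(),P[:,1].max(),'z L,R',np.median(P[P[:,1]>0,2]),np.median(P[P[:,1]<0,2]))
D0=np.load('top.npz')['d']
for n,dd in(('0',D0),('2',d)):
    E=cloud('top',dd)[96:128,192:342].reshape(-1,3); E=E[(E[:,2]>62)&(E[:,2]<72)]; l=cv2.fitLine(E[:,:2].astype(np.float32),cv2.DIST_HUBER,0,.01,.01).ravel(); print('edge',np.degrees(np.arctan2(l[1],l[0])))
    r=cv2.minAreaRect(E[:,:2].astype(np.float32));print(r)
    S=cloud('top',dd)[100:230,190:345].reshape(-1,3);S=S[(S[:,2]>27)&(S[:,2]<33)];print(cv2.minAreaRect(S[:,:2].astype(np.float32)))
```

```text
bar yaw 85.0976 366 ends y -152.04869336578952 184.32808971512875 z L,R 169.3084654753975 169.31912090636263
edge 84.93325
((708.8776245117188, -1.8770904541015625), (380.31231689453125, 58.95680618286133), 84.99910736083984)
((571.3819580078125, 10.41473388671875), (379.6590576171875, 271.2989196777344), 84.78643798828125)
edge 84.88123
((708.9032592773438, -2.3424224853515625), (379.88421630859375, 58.960235595703125), 84.8485336303711)
((571.5679931640625, 10.226638793945312), (379.4971618652344, 271.1036071777344), 84.80067443847656)
```

>>> drive_tool --dp '[[0,0,12],[0,0,18],[0,0,20],[0,0,18],[0,0,12],[0,0,0],[0,0,0]]' --turn '[[0,0,0.2],[0,0,0],[0,0,0],[0,0,0],[0,0,0],[0,0,0],[0,0,0]]' --grip '[0,0,0,0,0,0,0]'

```text
clock: 6.17
tcp_pos: [516.7, 14.9, 58.8]
tcp_rot: [-0.001, 0.74, 0.673, -0.001]
wrist_force: [0.7, -0.4, -2.6]
gripper_width: 11.4
```

```bash
python3 st.py
```

```text
t 6.1667 tcp [516.7  14.9  58.8] x' 513.4 y' 60.4 phi -5.39 F push 0.78 lat -0.34 z -2.59 M [-0.006 -0.065  0.01 ] w 11.4
```

>>> drive_tool --dp '[[0,0,5],[0,0,4],[0,3,0],[0,4,0],[0,4,0],[0,4,0],[0,3,0],[0,2,0]]' --turn '[[0,0,0],[0,0,0],[0,0,0],[0,0,0],[0,0,0],[0,0,0],[0,0,0],[0,0,0]]' --grip '[0,0,0,0,0,0,0,0]'

```text
clock: 6.83
tcp_pos: [537.9, 12.9, 50.4]
tcp_rot: [0.0, 0.739, 0.674, 0.0]
wrist_force: [-1.0, 0.9, -2.8]
gripper_width: 11.1
```

```bash
python3 st.py
python3 - <<'E'
from h import *
p,d=manip.grab_frame('scene'); cv2.imwrite('pics/s2.png',cv2.resize(p[170:290,150:370],(800,436),interpolation=cv2.INTER_CUBIC))
E
python3 st.py
```

```text
t 6.8333 tcp [537.9  12.9  50.4] x' 534.7 y' 60.1 phi -5.29 F push -1.07 lat 0.84 z -2.77 M [0.056 0.009 0.019] w 11.1
t 6.8833 tcp [538.   12.8  50.4] x' 534.8 y' 60.1 phi -5.29 F push -0.43 lat -0.48 z -2.96 M [-0.01   0.036  0.051] w 11.3
```

View pics/s2.png

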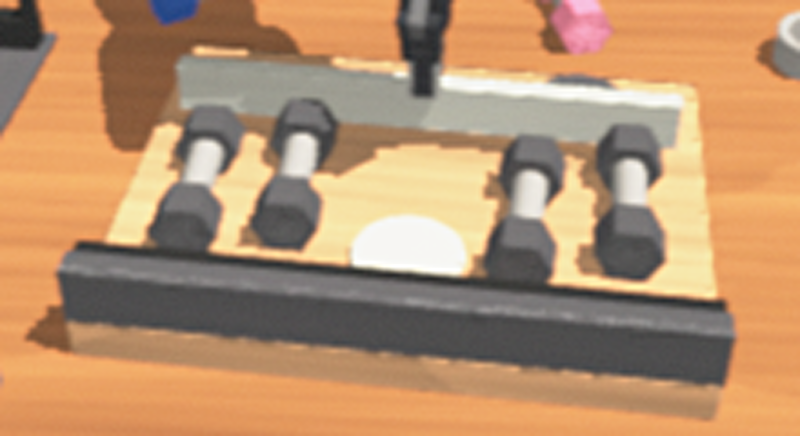

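Bar sits level in front of all four, the finger is centred in the gap, and the plate is clear. I'll start pushing.

>>> drive_tool --dp '[[0,2,0],[0,2.5,0],[0,2.5,0],[0,2.5,0],[0,2.5,0],[0,2.5,0],[0,2.5,0],[0,2.5,0]]' --turn '[[0,0,-0.15],[0,0,0],[0,0,0],[0,0,0],[0,0,0],[0,0,0],[0,0,0],[0,0,0]]' --grip '[0,0,0,0,0,0,0,0]'

```text
clock: 7.55
tcp_pos: [556.8, 11.2, 50.2]
tcp_rot: [-0.0, 0.738, 0.675, -0.0]
wrist_force: [-1.3, 0.6, -4.1]
gripper_width: 11.0
```

```bash
python3 st.py
```

```text
t 7.55 tcp [556.8  11.2  50.2] x' 553.6 y' 60.1 phi -5.14 F push -1.31 lat 0.46 z -4.13 M [0.048 0.42  0.048] w 11.0
```

>>> drive_tool --dp '[[0,2,0],[0,2,0],[0,2,0],[0,2,0],[0,1.5,0],[0,1.5,0],[0,1.5,0],[0,1.5,0]]' --turn '[[0,0,0],[0,0,0],[0,0,0],[0,0,0],[0,0,0],[0,0,0],[0,0,0],[0,0,0]]' --grip '[0,0,0,0,0,0,0,0]'

```text
clock: 8.22
tcp_pos: [570.6, 9.9, 50.2]
tcp_rot: [-0.0, 0.738, 0.675, -0.0]
wrist_force: [-4.8, 0.4, -3.7]
gripper_width: 11.2
```

```bash
python3 st.py
```

```text
t 8.2167 tcp [570.6   9.9  50.2] x' 567.5 y' 60.1 phi -5.14 F push -4.77 lat -0.07 z -3.67 M [0.092 0.882 0.015] w 11.2
```

>>> drive_tool --dp '[[0,1.2,0],[0,1.2,0],[0,1.2,0],[0,1.2,0],[0,1,0],[0,1,0],[0,1,0],[0,1,0]]' --turn '[[0,0,0],[0,0,0],[0,0,0],[0,0,0],[0,0,0],[0,0,0],[0,0,0],[0,0,0]]' --grip '[0,0,0,0,0,0,0,0]'

```text
clock: 8.88
tcp_pos: [579.4, 9.1, 50.2]
tcp_rot: [-0.0, 0.738, 0.675, -0.0]
wrist_force: [-3.5, 0.5, -5.2]
gripper_width: 11.2
```

```bash
python3 st.py
```

```text
t 8.8833 tcp [579.4   9.1  50.2] x' 576.4 y' 60.1 phi -5.14 F push -3.51 lat 0.18 z -5.24 M [ 0.075  0.873 -0.025] w 11.2
```

>>> drive_tool --dp '[[0,0.6,0],[0,0.6,0],[0,0.6,0],[0,0.6,0],[0,0.6,0]]' --turn '[[0,0,0],[0,0,0],[0,0,0],[0,0,0],[0,0,0]]' --grip '[0,0,0,0,0]'

```text
clock: 9.3
tcp_pos: [582.4, 8.9, 50.3]
tcp_rot: [-0.0, 0.738, 0.675, -0.0]
wrist_force: [-4.2, 0.4, -5.1]
gripper_width: 10.9
```

```bash
python3 st.py
```

```text
t 9.3 tcp [582.4   8.9  50.3] x' 579.4 y' 60.1 phi -5.14 F push -4.26 lat 0.01 z -5.06 M [0.073 0.847 0.02 ] w 10.9
```

>>> drive_tool --dp '[[0,0.5,0],[0,0.5,0],[0,0.5,0],[0,0.5,0]]' --turn '[[0,0,0],[0,0,0],[0,0,0],[0,0,0]]' --grip '[0,0,0,0]'

```text
clock: 9.63
tcp_pos: [584.4, 8.7, 50.3]
tcp_rot: [-0.0, 0.738, 0.675, -0.0]
wrist_force: [-3.9, -0.2, -5.2]
gripper_width: 11.4
```

```bash
python3 st.py;  python3 - <<'E'
from h import *
p,d=manip.grab_frame('top'); cv2.imwrite('pics/t3.png',cv2.resize(p[95:190,180:350],(800,447),interpolation=cv2.INTER_CUBIC)); np.savez('t3.npz',p=p,d=d)
E
```

```text
t 9.6333 tcp [584.4   8.7  50.3] x' 581.4 y' 60.1 phi -5.14 F push -3.92 lat -0.51 z -5.18 M [0.059 0.848 0.096] w 11.4
```

View pics/t3.png

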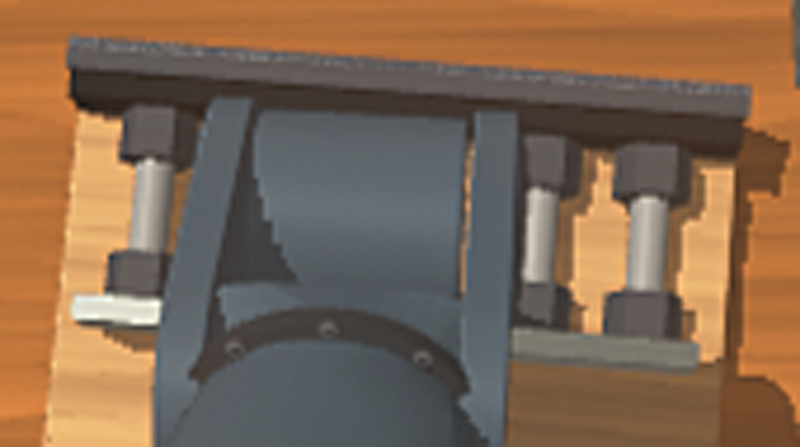

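All are moving with the bar and nearly at the rubber. The force is still drag only, so I'll continue in small steps.

>>> drive_tool --dp '[[0,0.4,0],[0,0.4,0],[0,0.4,0],[0,0.3,0]]' --turn '[[0,0,0],[0,0,0],[0,0,0],[0,0,0]]' --grip '[0,0,0,0]'

```text
clock: 10.02
tcp_pos: [585.9, 8.5, 50.3]
tcp_rot: [-0.0, 0.738, 0.675, 0.0]
wrist_force: [-4.6, 1.0, -3.9]
gripper_width: 11.3
```

```bash
python3 st.py
```

```text
t 10.0167 tcp [585.9   8.5  50.3] x' 582.9 y' 60.1 phi -5.14 F push -4.68 lat 0.56 z -3.85 M [0.07  0.92  0.053] w 11.3
```

>>> drive_tool --dp '[[0,0.4,0],[0,0.4,0],[0,0.4,0]]' --turn '[[0,0,0],[0,0,0],[0,0,0]]' --grip '[0,0,0]'

```text
clock: 10.27
tcp_pos: [587.1, 8.4, 50.3]
tcp_rot: [0.0, 0.738, 0.675, 0.0]
wrist_force: [-3.5, 0.8, -3.8]
gripper_width: 11.1
```

```bash
python3 st.py
```

```text
t 10.2667 tcp [587.1   8.4  50.3] x' 584.1 y' 60.1 phi -5.14 F push -3.61 lat 0.53 z -3.77 M [0.066 0.904 0.056] w 11.1
```

>>> drive_tool --dp '[[0,0.4,0],[0,0.4,0],[0,0.4,0]]' --turn '[[0,0,0],[0,0,0],[0,0,0]]' --grip '[0,0,0]'

```text
clock: 10.52
tcp_pos: [588.2, 8.3, 50.3]
tcp_rot: [-0.0, 0.738, 0.675, -0.0]
wrist_force: [-6.8, 1.0, -0.3]
gripper_width: 11.2
```

```bash
python3 st.py
```

```text
t 10.5167 tcp [588.2   8.3  50.3] x' 585.2 y' 60.1 phi -5.14 F push -6.87 lat 0.41 z -0.3 M [0.113 1.206 0.019] w 11.2
```

>>> drive_tool --dp '[[0,0.2,0],[0,0.2,0],[0,0,0]]' --turn '[[0,0,0],[0,0,0],[0,0,0]]' --grip '[0,0,0]'

```text
clock: 10.77
tcp_pos: [588.3, 8.3, 50.3]
tcp_rot: [-0.0, 0.738, 0.675, -0.0]
wrist_force: [-6.7, -0.3, -1.2]
gripper_width: 11.2
```

```bash
python3 st.py
```

```text
t 10.7667 tcp [588.3   8.3  50.3] x' 585.3 y' 60.1 phi -5.14 F push -6.62 lat -0.92 z -1.21 M [0.05  1.396 0.002] w 11.2
```

>>> drive_tool --dp '[[0,0.2,0],[0,0.2,0],[0,0.2,0],[0,0.2,0],[0,0,0]]' --turn '[[0,0,0],[0,0,0],[0,0,0],[0,0,0],[0,0,0]]' --grip '[0,0,0,0,0]'

```text
clock: 11.18
tcp_pos: [588.4, 8.3, 50.2]
tcp_rot: [-0.001, 0.738, 0.675, -0.001]
wrist_force: [-9.9, -0.2, 0.5]
gripper_width: 11.3
```

```bash
python3 st.py
```

```text
t 11.1833 tcp [588.4   8.3  50.2] x' 585.4 y' 60.1 phi -5.13 F push -9.88 lat -1.04 z 0.47 M [0.122 1.85  0.092] w 11.3
```

>>> drive_tool --dp '[[0,0.2,0],[0,0.2,0],[0,0.2,0],[0,0.2,0],[0,0,0],[0,0,0]]' --turn '[[0,0,0],[0,0,0],[0,0,0],[0,0,0],[0,0,0],[0,0,0]]' --grip '[0,0,0,0,0,0]'

```text
clock: 11.68
tcp_pos: [588.6, 8.3, 50.0]
tcp_rot: [-0.001, 0.738, 0.675, -0.001]
wrist_force: [-11.6, 0.7, 1.6]
gripper_width: 11.3
```

```bash
python3 st.py;  python3 - <<'E'
from h import *
p,d=manip.grab_frame('scene'); cv2.imwrite('pics/s3.png',cv2.resize(p[180:290,160:370],(800,419),interpolation=cv2.INTER_CUBIC))
E
python3 st.py
```

```text
t 11.6833 tcp [588.6   8.3  50. ] x' 585.6 y' 60.1 phi -5.13 F push -11.63 lat -0.3 z 1.55 M [0.14  2.302 0.055] w 11.3
t 11.7333 tcp [588.6   8.3  50. ] x' 585.6 y' 60.1 phi -5.13 F push -11.66 lat 0.15 z 2.64 M [0.173 2.298 0.005] w 10.9
```

View pics/s3.png

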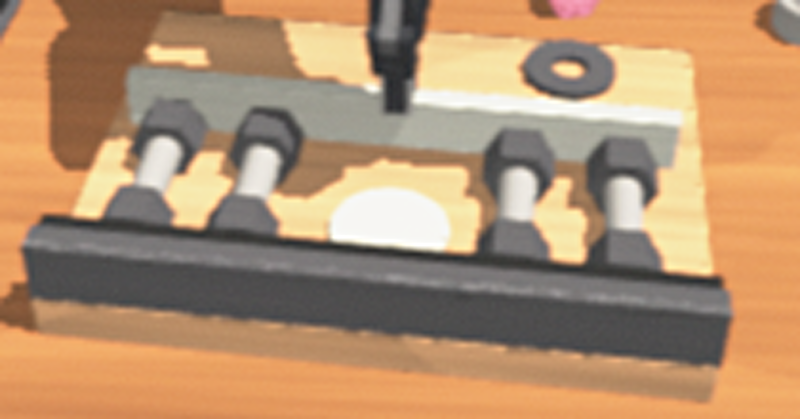

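All four ends are against the rubber with the bar across the row, at about 7.5 N over drag and with the yaw moment balanced. I'll add a little and hold.

>>> drive_tool --dp '[[0,0.2,0],[0,0.2,0],[0,0,0],[0,0,0],[0,0,0],[0,0,0]]' --turn '[[0,0,0],[0,0,0],[0,0,0],[0,0,0],[0,0,0],[0,0,0]]' --grip '[0,0,0,0,0,0]'

```text
clock: 12.23
tcp_pos: [588.6, 8.3, 49.9]
tcp_rot: [-0.002, 0.738, 0.675, -0.002]
wrist_force: [-13.3, 1.1, 0.7]
gripper_width: 11.2
```

```bash
python3 st.py
```

```text
t 12.2333 tcp [588.6   8.3  49.9] x' 585.6 y' 60.1 phi -5.13 F push -13.33 lat -0.06 z 0.69 M [0.229 2.57  0.044] w 11.2
```

Force is 13.3 N total, about 9 N over drag, and balanced. I'll back off and lift.

>>> drive_tool --dp '[[0,0,0],[0,0,0],[0,-1,0],[0,-2,0],[0,-4,0],[0,-8,0],[0,-12,0],[0,-12,0]]' --turn '[[0,0,0],[0,0,0],[0,0,0],[0,0,0],[0,0,0],[0,0,0],[0,0,0],[0,0,0]]' --grip '[0,0,0,0,0,0,0,0]'

```text
clock: 12.9
tcp_pos: [551.7, 11.6, 50.6]
tcp_rot: [0.001, 0.738, 0.675, 0.001]
wrist_force: [0.1, -0.6, -2.7]
gripper_width: 11.3
```

>>> drive_tool --dp '[[0,-6,0],[0,0,-8],[0,0,-16],[0,0,-22],[0,0,-22],[0,0,-16],[0,0,-6],[0,0,0]]' --turn '[[0,0,0],[0,0,0],[0,0,0],[0,0,0],[0,0,0],[0,0,0],[0,0,0],[0,0,0]]' --grip '[0,0,0,0,0,0,0,0]'

```text
clock: 13.57
tcp_pos: [547.2, 12.0, 142.2]
tcp_rot: [0.001, 0.738, 0.675, 0.001]
wrist_force: [1.2, 0.6, -3.4]
gripper_width: 11.1
```

>>> drive_tool --dp '[[0,0,0],[0,0,0],[0,0,0],[0,0,0],[0,0,0],[0,0,0],[0,0,0],[0,0,0]]' --turn '[[0,0,3.8],[0,0,7],[0,0,7],[0,0,7],[0,0,7],[0,0,7],[0,0,7],[0,0,7]]' --grip '[0,0,0,0,0,0,0,0]'

```text
clock: 14.23
tcp_pos: [545.5, 12.1, 139.1]
tcp_rot: [-0.0, 0.962, 0.273, -0.001]
wrist_force: [0.5, -0.2, -2.6]
gripper_width: 11.0
```

>>> drive_tool --dp '[[0,0,0],[0,0,0],[0,0,0],[0,0,0],[0,0,0],[0,0,0],[0,0,0],[0,0,0]]' --turn '[[0,0,7],[0,0,7],[0,0,7],[0,0,7],[0,0,7],[0,0,2],[0,0,0],[0,0,0]]' --grip '[0,0,0,0,0,0,0,0]'

```text
clock: 14.9
tcp_pos: [545.6, 12.1, 139.5]
tcp_rot: [-0.0, 0.999, -0.042, -0.001]
wrist_force: [0.3, -0.1, -3.5]
gripper_width: 11.3
```

```bash
python3 st.py
```

```text
t 14.9 tcp [545.6  12.1 139.5] x' 542.4 y' 60.1 phi -94.84 F push 0.29 lat -0.05 z -3.5 M [0.013 0.032 0.055] w 11.3
```

>>> drive_tool --dp '[[-1,17,0],[-2,30,0],[-2,38,0],[-2,38,0],[-2,38,0],[-2,38,0],[-2,38,0],[-2,38,0]]' --turn '[[0,0,0.2],[0,0,0],[0,0,0],[0,0,0],[0,0,0],[0,0,0],[0,0,0],[0,0,0]]' --grip '[0,0,0,0,0,0,0,0]'

```text
clock: 15.57
tcp_pos: [505.6, -262.2, 139.9]
tcp_rot: [-0.0, 0.999, -0.044, -0.0]
wrist_force: [0.8, -0.1, -2.9]
gripper_width: 11.1
```

>>> drive_tool --dp '[[-2,32,0],[-1.3,22,0],[0,8,0],[0,0,0],[0,0,0],[0,0,0]]' --turn '[[0,0,0],[0,0,0],[0,0,0],[0,0,0],[0,0,0],[0,0,0]]' --grip '[0,0,0,0,0,0]'

```text
clock: 16.07
tcp_pos: [497.6, -320.5, 140.1]
tcp_rot: [-0.0, 0.999, -0.044, -0.0]
wrist_force: [-0.0, -0.2, -3.6]
gripper_width: 11.3
```

```bash
python3 st.py
python3 - <<'E'
from h import *
p,d=manip.grab_frame('top'); cv2.imwrite('pics/t4.png',cv2.resize(p[95:275,180:420],(800,600),interpolation=cv2.INTER_CUBIC)); np.savez('t4.npz',p=p,d=d)
p,d=manip.grab_frame('wrist'); cv2.imwrite('pics/w4.png',cv2.resize(p,(800,600)))
E
python3 m2.py t4.npz
```

```text
t 16.0667 tcp [ 497.6 -320.5  140.1] x' 523.9 y' -275.5 phi -95.05 F push -0.01 lat -0.22 z -3.64 M [-0.008 -0.001  0.006] w 11.3Traceback (most recent call last):
  File "m2.py", line 7, in <module>
    B=s(595,190,640,430); P=B[(B[:,2]>65)&(B[:,2]<77)]; l=ln(P); n=np.array([-l[1],l[0]])
                                                          ~~^^^
  File "m2.py", line 6, in ln
    l=cv2.fitLine(P[:,:2].astype(np.float32),cv2.DIST_HUBER,0,.01,.01).ravel(); return l
      ~~~~~~~~~~~^^^^^^^^^^^^^^^^^^^^^^^^^^^^^^^^^^^^^^^^^^^^^^^^^^^^^
cv2.error: OpenCV(4.12.0) /io/opencv/modules/imgproc/src/linefit.cpp:50: error: (-215:Assertion failed) count > 0 in function 'fitLine2D_wods'
```

View pics/w4.png

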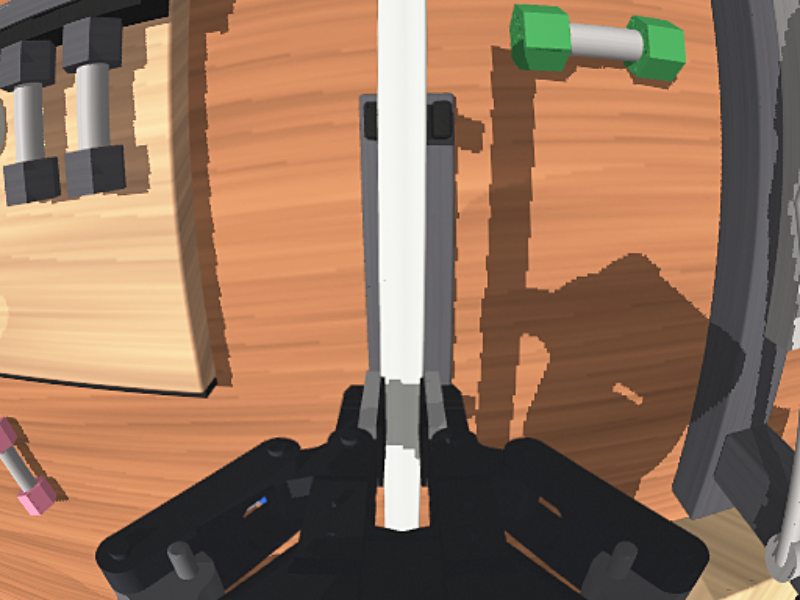

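Bar is over its forks as at pick-up (about 1.5 mm to the left, to be corrected). Before setting it down I'll check the row from depth.

```bash
cat > m3.py <<'E'
from h import *
import sys
C=cloud('top',np.load(sys.argv[1])['d'])[96:235,185:345].reshape(-1,3)
a=np.radians(-5.1); R=np.array([[np.cos(a),-np.sin(a)],[np.sin(a),np.cos(a)]])
H=C[(C[:,2]>55)&(C[:,2]<78)]; Q=H[:,:2]@R
for y in(137,75,-75,-137):
    m=(abs(Q[:,1]-59.5-y)<30)&(Q[:,0]<640); E=Q[m]; P=C[(abs((C[:,:2]@R)[:,1]-59.5-y)<30)&(C[:,2]>45)&(C[:,2]<78)][:,:2]@R; P=P[P[:,0]<695]
    l=cv2.fitLine(P.astype(np.float32),cv2.DIST_L2,0,.01,.01).ravel(); print(y,'near end',np.round(np.percentile(E[:,0],[1,3]),1),'ymid',round(np.median(E[:,1])-59.5,1),'ang',round(np.degrees(np.arctan(l[1]/l[0])),2))
E
python3 m3.py t4.npz
```

```text
137 near end [592.1 592.3] ymid 137.5 ang 0.02
75 near end [592.  592.3] ymid 75.6 ang -0.33
-75 near end [591.7 592. ] ymid -77.6 ang 0.11
-137 near end [592.  592.4] ymid -138.7 ang -0.1
```

>>> drive_tool --dp '[[0,1.3,10],[0,0,20],[0,0,25],[0,0,20],[0,0,10],[0,0,6],[0,0,3],[0,0,0]]' --turn '[[0,0,0],[0,0,0],[0,0,0],[0,0,0],[0,0,0],[0,0,0],[0,0,0],[0,0,0]]' --grip '[0,0,0,0,0,0,0,0]'

```text
clock: 16.83
tcp_pos: [497.6, -323.2, 46.4]
tcp_rot: [0.0, 0.999, -0.045, 0.0]
wrist_force: [-0.4, -0.4, -2.2]
gripper_width: 11.3
```

```bash
python3 st.py
```

```text
t 16.8333 tcp [ 497.6 -323.2   46.4] x' 524.1 y' -278.1 phi -95.12 F push -0.36 lat -0.44 z -2.24 M [-0.034  0.043 -0.007] w 11.3
```

Row is flush (ends 591.7–592.1, under 0.4° askew). The bar is now about 6 mm above its seat, so I'll lower it until the weight comes off.

>>> drive_tool --dp '[[0,-1,2],[0,0,2],[0,0,1.5],[0,0,0.7],[0,0,0]]' --turn '[[0,0,0],[0,0,0],[0,0,0],[0,0,0],[0,0,0]]' --grip '[0,0,0,0,0]'

```text
clock: 17.25
tcp_pos: [497.5, -322.2, 40.2]
tcp_rot: [0.0, 0.999, -0.045, 0.0]
wrist_force: [0.1, -0.2, -2.8]
gripper_width: 11.5
```

```bash
python3 st.py
```

```text
t 17.25 tcp [ 497.5 -322.2   40.2] x' 523.9 y' -277.2 phi -95.14 F push 0.14 lat -0.21 z -2.76 M [ 0.006 -0.008  0.093] w 11.5
```

>>> drive_tool --dp '[[0,0,0.4],[0,0,0.4],[0,0,0.4],[0,0,0]]' --turn '[[0,0,0],[0,0,0],[0,0,0],[0,0,0]]' --grip '[0,0,0,0]'

```text
clock: 17.58
tcp_pos: [497.5, -322.5, 39.9]
tcp_rot: [0.0, 0.999, -0.045, 0.0]
wrist_force: [-3.6, 0.5, 8.1]
gripper_width: 10.9
```

```bash
python3 st.py
```

```text
t 17.5833 tcp [ 497.5 -322.5   39.9] x' 524.0 y' -277.4 phi -95.14 F push -3.62 lat 0.18 z 8.1 M [ 0.292  0.659 -0.012] w 10.9
```

Seated. I'll raise about 1 mm to take the pressing off, then open.

>>> drive_tool --dp '[[0,0,-0.6],[0,0,0],[0,0,0],[0,0,0],[0,0,0],[0,0,0],[0,0,0],[0,0,0]]' --turn '[[0,0,0],[0,0,0],[0,0,0],[0,0,0],[0,0,0],[0,0,0],[0,0,0],[0,0,0]]' --grip '[0,0,0.1,0.2,0.3,0.5,0.8,1]'

```text
clock: 18.25
tcp_pos: [497.5, -322.2, 39.4]
tcp_rot: [-0.0, 0.999, -0.045, 0.0]
wrist_force: [0.4, 1.1, 0.3]
gripper_width: 61.4
```

>>> drive_tool --dp '[[0,0,0],[0,0,0],[0,0,0],[0,0,0],[0,0,-10],[0,0,-25],[0,0,-35],[0,0,-35]]' --turn '[[0,0,0],[0,0,0],[0,0,0],[0,0,0],[0,0,0],[0,0,0],[0,0,0],[0,0,0]]' --grip '[1,1,1,1,1,1,1,1]'

```text
clock: 18.92
tcp_pos: [497.0, -321.9, 146.0]
tcp_rot: [-0.0, 0.999, -0.045, -0.001]
wrist_force: [0.4, 0.4, -0.6]
gripper_width: 85.3
```

>>> drive_tool --dp '[[0,0,-20],[-35,0,0],[-38,0,0],[-38,0,0],[-38,0,0],[-38,0,0],[-20,0,0],[0,0,0]]' --turn '[[0,0,0],[0,0,0],[0,0,0],[0,0,0],[0,0,0],[0,0,0],[0,0,0],[0,0,0]]' --grip '[1,1,1,1,1,1,1,1]'

```text
clock: 19.58
tcp_pos: [288.3, -302.9, 165.2]
tcp_rot: [-0.0, 0.999, -0.046, -0.0]
wrist_force: [0.6, 1.3, -0.1]
gripper_width: 85.1
```

```bash
python3 st.py
python3 - <<'E'
from h import *
p,d=manip.grab_frame('top'); cv2.imwrite('pics/t5.png',cv2.resize(p,(800,600))); np.savez('t5.npz',p=p,d=d)
E
python3 m2.py t5.npz | head -3; python3 m3.py t5.npz; python3 m.py t5.npz | tail -2
```

```text
t 19.5833 tcp [ 288.3 -302.9  165.2] x' 313.9 y' -276.3 phi -95.25 F push 0.44 lat 1.36 z -0.07 M [-0.024  0.052  0.013] w 85.1
bar c [ 497.12999357 -322.42929394] len 336.87208067101443 yaw of long axis -5.2109404 70.94673545246496
base ends [[ 379.13518144 -311.66820773]
 [ 606.87069128 -332.43760776]]
137 near end [592.2 592.3] ymid 137.3 ang 0.19
75 near end [592.  592.1] ymid 75.4 ang 0.07
-75 near end [591.8 592. ] ymid -77.3 ang -0.03
-137 near end [592.  592.1] ymid -138.7 ang 0.1
coaster 526 c [661.    9.7] size [82.9 84.8] ang 89.8 z [34.6 37.3 40.4]
plate 404 c [500.8 124.6] size [79.2 87.6] ang 10.4 z [34.6 38.1 40.9]
```

View pics/t5.png

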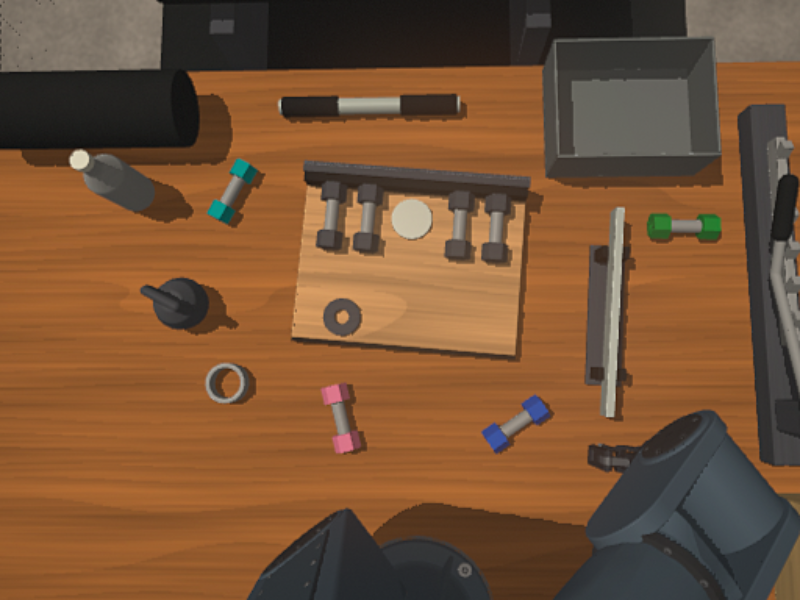

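The four dumbbells are flush on the back edge, the bar is in its rest with its top at 71 mm, and the coaster and plate show at the same pixels as at the start. The arm is clear, so I'll hand in.

```bash
python3 -c "
from cell import manip
print(manip.sign_off())"
```

```text
the job is handed in; nothing more can be done
None
```

I slid the four dumbbells back against the rubber with the bar, set the bar back in its rest, and handed the job in at about 19.6 s. `sign_off` reports no verdict, so what follows is from my own last checks.

- **Push:** I felt the rubber and held at about 13.3 N total against about 4.2 N of drag. That is roughly 9 N on the rubber, with almost no yaw moment, so both halves were bearing. The rubber load is estimated from the wrist force, not measured directly.
- **Row:** The near ends are level within about 0.5 mm and all four are within 0.2° of square.
- **Bar:** It stands upright in both forks, top at 71 mm (so the underside is about 35 mm up). It is within about 3 mm and 0.1° of where it started, and the gripper is clear of everything.
- **Bystanders:** The kettlebell, collar, coaster and plate look unmoved in the final picture. The depth fits for the coaster and plate came out 1–3 mm different from the start, about the depth noise.
- **Disagreement:** The gripper read about 11 mm on the 14 mm bar throughout. The hold stayed firm, so I didn't look into it.

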